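# Fish the fallen clay lotus ornament from under the figure stand and pack it in its tray

### The job

A clay lotus ornament has slipped into the low gap under the clear figure stand: hook it with the bent rod, draw it out and lay the rod down flat on the shelf. Then pick the ornament up and pack it in the wooden tray beside its twin, turned so that both L-shaped bases lie flat on the tray's floor. Leave the figure and the two steel cups where they stand.

Things in the scene. Friction and masses are not known exactly. Their poses are not given: they have to be found in the camera images.
- stand: Clear acrylic figure stand, fixed: a low bridge 170 mm (x) by 152 mm (y), 62 mm high (thin aluminium trim to 66 mm), closed by clear walls at both sides and at the back (+x). Open only at the mouth, its -x end, which faces roughly to world -y. The brass figure stands on top near the back. Origin: centre of the footprint at shelf height.
- stand_mouth (a point): Middle of the mouth of the gap under the stand: x = -85, y = 0, z = 28 mm in the stand's frame, same axes. The gap is 56 mm high, 140 mm wide (y from -70 to +70 mm) and runs 164 mm along +x to the back wall.
- dropped: The fallen clay lotus ornament, loose, about 150 g, terracotta, upright under the stand, its x roughly along the stand's x. Flat L-shaped base 10 mm thick, 96 x 64 mm overall: long arm x -40 to +56, y -20 to +12 mm; foot x -40 to -8, y +12 to +44 mm. Origin: underside of the base, below the knob's axis; z up.
- dropped_knob (a point): Middle of the fallen ornament's knob, 22 mm above its origin: a square post 20 x 20 mm, faces square to the ornament's x and y, from 10 to 34 mm above the underside, with a small lotus bud on it up to 47 mm. At the start it is 60 to 85 mm inside the mouth and 0 to 12 mm to the +y side of the gap's middle line, with free room to pass the rod on the -y side.
- seated: The twin ornament, loose, same shape, mass and axes as dropped, lying in the tray with its x along the tray's x, foot at the -x end, long arm along the -y side. The space left for the other ornament is the same L turned by half a turn (knob near x = +27, y = +15 mm of the tray).
- tray: Shallow pale wooden tray, fixed, outside 148 mm (x) by 84 mm (y), inner floor 136 by 72 mm lying 5 mm above the shelf, rim 13 mm above the shelf. The two bases fill it with about 8 mm to spare in each direction. Origin: centre of the underside, at shelf height.
- rod: Bent rod, loose, about 120 g, lying flat: black plastic handle x -40 to +40 mm, 20 mm wide (y), 26 mm high; from it a steel rod 8 mm thick runs along +x at 13 mm height to x = 155 mm, then bends square, level, to +y, its round end reaching y = 36 mm. It balances about 20 mm ahead of its origin, on the handle. Origin: underside of the handle, at its middle.
- rod_hook (a point): Middle of the rod's bent end: x = 155, y = 18, z = 13 mm in the rod's frame, same axes. Steel 8 mm thick; hangs 9 mm clear of the shelf when the handle lies flat.
- figure: Small brass figure 78 mm high, 44 mm across, loose on top of the stand near its back. Bystander. Origin: centre of its underside.
- cup_a: Steel offering cup, 68 mm across, 62 mm high, loose. Bystander. Origin: centre of its underside.
- cup_b: Second steel offering cup, same as the first. Bystander. Origin: centre of its underside.
Mind the look-alikes: they are no part of the job. Of the things that look like the rod, the largest one is meant.

How it is judged:
By the outcome, as a careful person would: the job done as asked, in the order asked, and still so for the second after the job is handed in, with the robot touching nothing.
It also fails if it takes over 72 s, if anything falls off the work surface, if the arm or the gripper's body presses on something with over 40 N, if the wrist force passes 120 N, or if a joint passes its speed limit or range.

### The arm

A 6-joint arm with a two-finger parallel gripper is mounted at the origin on the work surface. World frame = base frame: x ahead of the robot, y to its left, z up, the work surface at z = 0. Lengths are in m, angles in rad, forces in N, time in s.
With the tool pointing down it reaches from about 0.325 to 0.875 m from the base axis. Payload 4.4 kg.
Tool frame: the origin (TCP) lies where the fingers leave the gripper's body, on its centre line; the fingertips stand 73 mm ahead of it and the grasp point (between the pads) lies 54 mm ahead of it; z points along the fingers, y is the line along which they close (so a half turn about z gives the same grasp; the last joint's range is limited). The gripper opens to 85 mm and grips with 20 to 120 N. Pads are 22 mm wide; open, the fingers measure 114 mm over their backs; the gripper's body (76 mm by 85 mm) begins 54 mm behind the grasp point. The pads swing forward as they close: fully open they stand 13 mm farther back than shut.
Start: joints at [-1.381, 0.207, 1.542, -0, 1.393, -0.15], TCP at [0.192, -0.542, 0.304] pointing down, gripper open.
Joint ranges: [-2.73, 2.73], [-0.86, 2.22], [0.23, 2.46], [-1.11, 4.25], [0.08, 2.63], [-2.82, 2.82]. Speed limits (rad/s): [2.79, 2.79, 3.14, 3.14, 3.14, 3.14].

### API

Orientations are given as a rotation vector (axis times angle).
In Python, from cell import status, viewer, job_done gives the robot as it stands.
- The arm moves only by the tool drive_tool, never from a script. Its argument "plan" is a list of rows, each a list of 2 entries, a list of its own where there are three numbers: the shift along the tool's x, y, z in cm, then the turn, a rotation vector about the tool's x, y, z in degrees. A call has exactly 10 rows; each row shifts and turns the commanded pose from where the row before left it, along the tool's axes as they then stand; what a row does not reach is not made up. A row lasts 1/10 s, in which the tool goes at most 50 mm and 8.59 degrees, less where a joint would pass 70% of its speed; a pose out of reach is approached as far as the arm can. A call with a gripper value outside its range is refused whole. "claw" is the finger opening in cm, from 0 to 8.54, set as the call begins (left out, the last holds). The fingers move at their own pace and stop on an object; the grip force is fixed at half the most. Time passes only in rows, so rows that do not move let the fingers close, or fill a call up. It gives the time, the measured TCP pose, the force, the opening and the grip force at its end, in the units of the state.
- status.get_obs(): the state, without advancing time (a new reading comes with each control period).
- viewer.camera(name): name is "scene" or "side" or "wrist"; returns (picture, depth): 480x640x3 uint8, blue, green, red; 480x640 float32, m along the optical axis (not along the pixel's ray), 0 where there is no reading.
- viewer.camera_params(name): a dict with "intrinsics" (3x3 intrinsics, pixels), "R" (3x3) and "t" (3): a world point X has camera coordinates R X + t. Camera axes: x right, y down, z forward; pixel columns grow to the right and rows downward; lengths in m; the calibration is good to about 2 mm. A picture is of the moment at which its call begins: read the wrist's pose just before it. camera_params takes no time and is no camera call; for the wrist camera it gives the pose at the moment of the call.
- job_done(): hands the job in; it is judged then, once.
The state is a dict: "t": time; "qpos": joint angles; "dq": joint speeds; "joint_efforts": joint torques, N m; "eef_pos": TCP position; "eef_rot": TCP orientation; "wrist_force": force on the tool from outside, world axes, zero at the start; "torque": the same for the moment, N m; "width": opening from 0.0 (shut) to 1.0 (fully open); "grip_force": force on a finger pad.
Only numpy, scipy, OpenCV 4.12 (cv2) and the standard library are available. Lean on these libraries where they do the work, as an engineer would, in place of code of your own. Each camera call takes 0.05 s, during which the arm holds its last target. There are 200 camera calls.

## Working session

There is one attempt and no reset: what is moved stays moved. The work goes in short steps, Python scripts to look and compute and a tool call to move; the robot and the scene stay as the last step left them, time stands still between calls to the robot, and variables do not carry over. Pictures are saved under pics/ and viewed, at most 10 in all, crops included, and the job is handed in when it is done.

Besides the shell and the picture viewer there is one more tool, called after "Call:" in YAML: its name, and indented under it one key for each argument. drive_tool: Moves the arm, as the interface text tells. Its arguments: {"type":"object","properties":{"plan":{"type":"array"},"claw":{"type":"number"}},"required":["plan"]}

```bash
mkdir -p pics; ls; cat > h.py <<'E'
import numpy as np, cv2
from scipy.spatial.transform import Rotation as Ro
from cell import status, viewer, job_done
def cam(n):
    p=viewer.camera_params(n); im,d=viewer.camera(n); return im,d,p
def ray(p,uv,z):
    K=np.array(p["intrinsics"]);R=np.array(p["R"]);t=np.array(p["t"])
    c=-R.T@t; uv=np.atleast_2d(uv).astype(float)
    d=(np.linalg.inv(K)@np.c_[uv,np.ones(len(uv))].T).T@R
    return c+d*((z-c[2])/d[:,2])[:,None]
def proj(p,X):
    K=np.array(p["intrinsics"]);q=(K@(np.array(p["R"])@np.atleast_2d(X).T+np.array(p["t"]).reshape(3,1))).T
    return q[:,:2]/q[:,2:]
E
python3 - <<'E'
from h import *
for n in ("scene","side"):
    im,d,p=cam(n); cv2.imwrite(f"pics/{n}0.png",im); np.savez(f"{n}0.npz",im=im,d=d,**p); print(n,-np.array(p["R"]).T@p["t"])
s=status.get_obs();print(s["t"],s["eef_pos"],s["eef_rot"],s["width"])
E
```

```text
pics
scene [ 1.1448551  -0.46599347  0.86158447]
side [ 0.37628444 -0.68223684  0.55045593]
0.1 [ 0.19154531 -0.54157552  0.30279456] [-3.09422776e+00 -5.30836191e-01  6.27349178e-05] 1.0026183038864653
```

View pics/scene0.png

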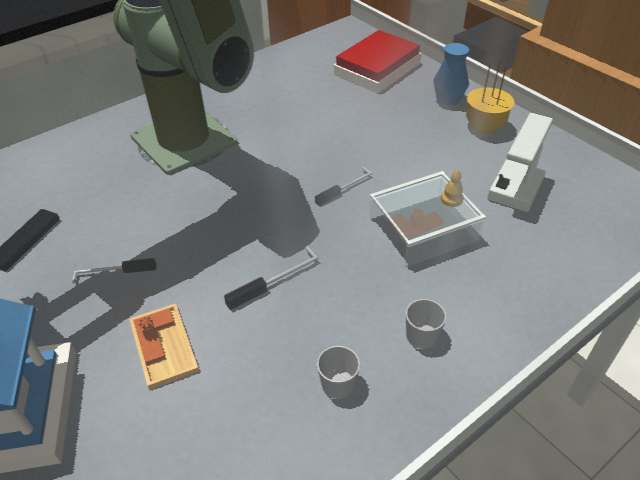

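View pics/side0.png

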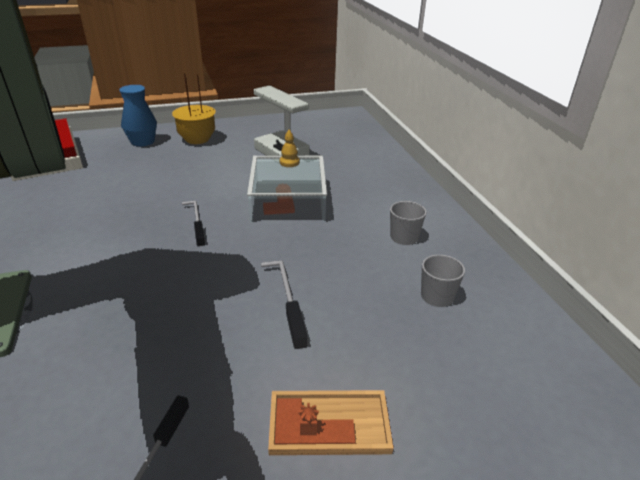

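The scene picture shows three bent rods: handles at scene (246,293), (328,195) and (140,266), seen in side at (295,325), (198,232) and (170,425). A plain black bar lies at scene (28,238). The stand's trim corners are at scene (371,193), (444,174), (484,215) and (409,243), and the tray is at (165,345). Next I'll compare the rods' sizes and measure the rest.

```bash
python3 - <<'E'
from h import *
S=np.load("scene0.npz");D=np.load("side0.npz")
np.set_printoptions(precision=4,suppress=True)
print("stand scene",*ray(S,[(371,193),(444,174),(484,215),(409,243)],.066)[:,:2])
print("stand side (near L,near R,far R,far L)",*ray(D,[(249,193),(326,193),(326,157),(252,157)],.066)[:,:2])
print("tray side",*ray(D,[(268,453),(392,452),(388,391),(272,391)],.013)[:,:2])
print("tray scene",*ray(S,[(132,318),(177,305),(199,348),(149,387)],.013)[:,:2])
for nm,P,seeds,z in (("scene",S,[(246,293),(328,195),(140,266)],.02),("side",D,[(295,325),(198,232),(170,425)],.02)):
    m=(P["im"].max(2)<50).astype(np.uint8)
    n,l,st,c=cv2.connectedComponentsWithStats(m)
    for s in seeds:
        k=l[s[1],s[0]]; 
        if k==0: print("no",s,P["im"][s[1],s[0]]);continue
        pts=np.argwhere(l==k)[:,::-1]
        w=ray(P,pts,z)[:,:2].astype(np.float32)
        print(nm,s,len(pts),cv2.minAreaRect(w),w.mean(0))
print("hook bend/tip scene z=.013",*ray(S,[(317,262),(309,250)],.013)[:,:2]," side",*ray(D,[(283,263),(263,265)],.013)[:,:2])
print("small rod bend side",*ray(D,[(195,203),(184,204)],.013)[:,:2],"third scene",*ray(S,[(76,273),(77,280)],.013)[:,:2])
im=D["im"];a=cv2.resize(im[140:350,170:350],None,fx=2.8,fy=2.8,interpolation=2)
cv2.imwrite("pics/crop1.png",a)
E
```

```text
stand scene [0.4862 0.1677] [0.5367 0.3244] [0.6713 0.2941] [0.635  0.1295]
stand side (near L,near R,far R,far L) [0.4901 0.1637] [0.6346 0.1272] [0.6805 0.2793] [0.523  0.3183]
tray side [ 0.4216 -0.3504] [ 0.5622 -0.3872] [ 0.5913 -0.3045] [ 0.4442 -0.265 ]
tray scene [ 0.4272 -0.3405] [ 0.4513 -0.2639] [ 0.5569 -0.28  ] [ 0.5718 -0.3812]
no (246, 293) [62 61 59]
no (328, 195) [88 87 84]
scene (140, 266) 12 ((0.3348095715045929, -0.27397608757019043), (0.007108545396476984, 0.012637492269277573), 52.97333526611328) [ 0.3351 -0.275 ]
side (295, 325) 631 ((0.5032855272293091, -0.1588979959487915), (0.09605914354324341, 0.021829430013895035), 85.36477661132812) [ 0.5029 -0.1617]
side (198, 232) 197 ((0.3866632580757141, 0.11954271793365479), (0.08138810098171234, 0.016012543812394142), 89.5395736694336) [0.3863 0.1163]
side (170, 425) 990 ((0.31699150800704956, -0.28058314323425293), (0.07310307025909424, 0.027235308662056923), 58.51359939575195) [ 0.3163 -0.2808]
hook bend/tip scene z=.013 [ 0.5272 -0.003 ] [0.4924 0.0044]  side [ 0.5187 -0.0015] [0.4838 0.0018]
small rod bend side [0.3875 0.2425] [0.3653 0.244 ] third scene [ 0.2626 -0.3759] [ 0.2806 -0.3814]
```

View pics/crop1.png

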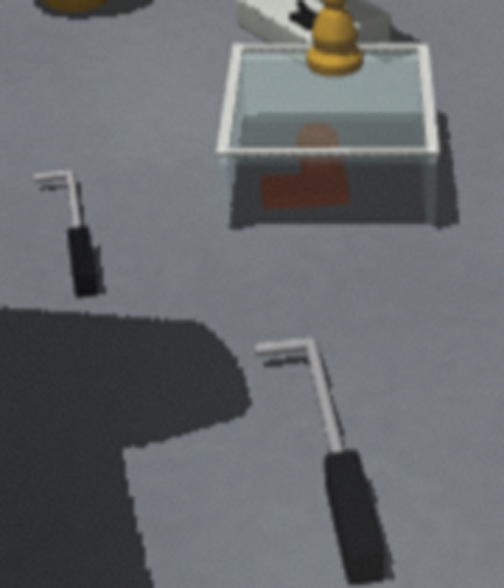

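The crop shows the large rod, with its handle at about side (295,325), its bend at (283,263) and its hook pointing left. The smaller look-alike is at (198,232). The large rod's handle (about 90×22 mm) and its 36 mm hook match the description, so I choose that one. Next I go above it.

```bash
cat >> h.py <<'E'
np.set_printoptions(precision=4,suppress=True)
def down(yaw):  # tool x at world angle yaw (deg), z down
    return Ro.from_euler("z",yaw,degrees=True)*Ro.from_euler("x",180,degrees=True)
def pose():
    s=status.get_obs(); return np.array(s["eef_pos"]),Ro.from_rotvec(s["eef_rot"]),s
def go(xyz,yaw,n=10):
    p,R,s=pose(); Rt=down(yaw); rv=(R.inv()*Rt).as_rotvec()/n; dp=(np.array(xyz)-p)/n
    rows=[]
    for i in range(n):
        rows.append([np.round(R.inv().apply(dp)*100,2).tolist(),np.round(np.degrees(rv),2).tolist()]); R=R*Ro.from_rotvec(rv)
    for r in rows: print(r)
    print("step mm",np.linalg.norm(dp)*1000,"q",s["qpos"],"t",s["t"],"yaw now",np.degrees(np.arctan2(*pose()[1].as_matrix()[[1,0],0])))
E
python3 - <<'E'
from h import *
go((.506,-.155,.25),82)
p=viewer.camera_params("wrist");pp,R,s=pose()
c=-np.array(p["R"]).T@p["t"];print("cam in tool",R.inv().apply(c-pp),"axis in tool",R.inv().apply(np.array(p["R"])[2]),"right",R.inv().apply(np.array(p["R"])[0]),p["intrinsics"])
E
```

```text
[[4.25, -2.6, 0.53], [-0.01, -0.01, -6.25]]
[[4.51, -2.12, 0.53], [-0.01, -0.01, -6.25]]
[[4.71, -1.61, 0.53], [-0.01, -0.01, -6.25]]
[[4.86, -1.09, 0.53], [-0.01, -0.01, -6.25]]
[[4.95, -0.55, 0.53], [-0.01, -0.01, -6.25]]
[[4.98, -0.01, 0.53], [-0.01, -0.01, -6.25]]
[[4.95, 0.53, 0.53], [-0.01, -0.01, -6.25]]
[[4.87, 1.07, 0.53], [-0.01, -0.01, -6.25]]
[[4.72, 1.59, 0.53], [-0.01, -0.01, -6.25]]
[[4.52, 2.1, 0.53], [-0.01, -0.01, -6.25]]
step mm 50.11084211671296 q [-1.3815  0.2074  1.5428  0.      1.3935 -0.1505] t 0.1 yaw now 19.469424899430148
cam in tool [ 0.0826  0.0001 -0.0706] axis in tool [-0.3173  0.0009  0.9483] right [ 0.0008  1.     -0.0007] [[409.3051   0.     321.6388]
 [  0.     409.3051 240.0483]
 [  0.       0.       1.    ]]
```

Call:
drive_tool:
  plan:
    - [[4.2,-2.6,0.5],[0,0,-6.25]]
    - [[4.5,-2.1,0.5],[0,0,-6.25]]
    - [[4.7,-1.6,0.5],[0,0,-6.25]]
    - [[4.8,-1.1,0.5],[0,0,-6.25]]
    - [[4.9,-0.55,0.5],[0,0,-6.25]]
    - [[4.9,0,0.5],[0,0,-6.25]]
    - [[4.9,0.5,0.5],[0,0,-6.25]]
    - [[4.8,1.1,0.5],[0,0,-6.25]]
    - [[4.7,1.6,0.5],[0,0,-6.25]]
    - [[4.5,2.1,0.5],[0,0,-6.25]]
  claw: 6

```text
t: 1.1
eef_pos: [0.5044, -0.1572, 0.2534]
eef_rot: [-2.367, -2.066, 0.0]
wrist_force: [0.7, -0.3, 0.3]
width: 0.705
grip_force: 0.0
```

```bash
python3 - <<'E'
from h import *
im,d,p=cam("wrist");cv2.imwrite("pics/w1.png",im);np.savez("w1.npz",im=im,d=d,**p)
a=pose();print(a[0],np.degrees(np.arctan2(*a[1].as_matrix()[[1,0],0])),a[2]["t"])
m=((im.max(2)<60)&(d>.2)).astype(np.uint8)
n,l,st,c=cv2.connectedComponentsWithStats(m)
for k in range(1,n):
    if st[k,4]>400:
        pts=np.argwhere(l==k)[:,::-1]; w=ray(p,pts,.026)[:,:2].astype(np.float32)
        print(st[k],cv2.minAreaRect(w))
E
```

```text
[ 0.5078 -0.1511  0.2527] 82.7135397125675 1.15
[ 304  153   32  106 1669] ((0.5054808259010315, -0.1497284471988678), (0.08031238615512848, 0.01929614506661892), 85.88430786132812)
[ 114  330   37   60 1093] ((0.3284217417240143, -0.2594001591205597), (0.06090226769447327, 0.01737145334482193), 58.09619903564453)
```

View pics/w1.png

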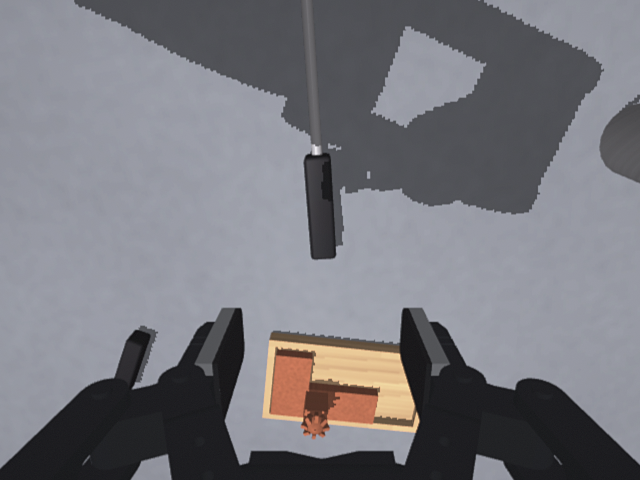

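The wrist view shows the rod's handle at (320,205), 80×19 mm at axis 85.9°, which matches. The twin's tray is below at about (340,380). Now I descend onto the handle and grip it.

Call:
drive_tool:
  plan:
    - [[-0.3,-0.05,2.0],[0,0,-0.8]]
    - [[-0.3,-0.05,2.0],[0,0,-0.8]]
    - [[-0.3,-0.05,2.0],[0,0,-0.8]]
    - [[-0.2,-0.03,2.0],[0,0,-0.8]]
    - [[0,0,2.0],[0,0,0]]
    - [[0,0,2.0],[0,0,0]]
    - [[0,0,2.0],[0,0,0]]
    - [[0,0,2.0],[0,0,0]]
    - [[0,0,1.3],[0,0,0]]
    - [[0,0,0.25],[0,0,0]]

```text
t: 2.15
eef_pos: [0.4991, -0.1692, 0.0764]
eef_rot: [-2.31, -2.123, 0.002]
wrist_force: [-0.2, 0.1, -0.1]
width: 0.702
grip_force: 0.0
```

Call:
drive_tool:
  plan:
    - [[0,0,0],[0,0,0]]
    - [[0,0,0],[0,0,0]]
    - [[0,0,0],[0,0,0]]
    - [[0,0,0],[0,0,0]]
    - [[0,0,0],[0,0,0]]
    - [[0,0,0],[0,0,0]]
    - [[0,0,0],[0,0,0]]
    - [[0,0,0],[0,0,0]]
    - [[0,0,-0.1],[0,0,0]]
    - [[0,0,-0.1],[0,0,0]]
  claw: 0

```text
t: 3.15
eef_pos: [0.5001, -0.1695, 0.0801]
eef_rot: [-2.312, -2.125, 0.001]
wrist_force: [-0.3, -0.2, -1.6]
width: 0.218
grip_force: 59.9
```

```bash
python3 - <<'E'
from h import *
a=pose();print(a[0],np.degrees(np.arctan2(*a[1].as_matrix()[[1,0],0])),a[2]["t"])
S=np.load("scene0.npz");D=np.load("side0.npz")
for nm,P,roi in (("side",D,(250,160,330,220)),("scene",S,(370,175,485,245))):
    im=P["im"].astype(int);m=((im[...,2]-im[...,0]>25)).astype(np.uint8)
    if nm=="side": m[:165]=0
    else: m[:206]=0
    z=np.zeros_like(m);z[roi[1]:roi[3],roi[0]:roi[2]]=m[roi[1]:roi[3],roi[0]:roi[2]]
    crop=im[roi[1]:roi[3],roi[0]:roi[2]].astype(np.uint8).copy()
    cs,_=cv2.findContours(z,cv2.RETR_EXTERNAL,cv2.CHAIN_APPROX_NONE);c=max(cs,key=cv2.contourArea)
    ap=cv2.approxPolyDP(c,1.5,True)[:,0]; print(nm,cv2.contourArea(c)); 
    th=np.radians(75.2);ex=np.array([np.cos(th),np.sin(th)]);ey=np.array([-ex[1],ex[0]]);mo=np.array([.5615,.147])
    for q in ap:
        w=[ray(P,q,h)[0,:2]-mo for h in (0.003,.01,.045)]
        print(q,*[np.round([v@ex*1000,v@ey*1000],0) for v in w])
    k=6;b=cv2.resize(crop,None,fx=k,fy=k,interpolation=cv2.INTER_NEAREST);cv2.imwrite(f"pics/z_{nm}.png",b);print(b.shape)
A=cv2.imread("pics/z_side.png");B=cv2.imread("pics/z_scene.png");w=max(A.shape[1],B.shape[1])
o=np.zeros((A.shape[0]+B.shape[0],w,3),np.uint8);o[:A.shape[0],:A.shape[1]]=A;o[A.shape[0]:,:B.shape[1]]=B
o=cv2.resize(o,None,fx=min(1,600/o.shape[0]),fy=min(1,600/o.shape[0]));cv2.imwrite("pics/z.png",o);print(o.shape)
E
```

```text
[ 0.5001 -0.1695  0.0801] 85.17372057494612 3.15
side 356.5
[291 198] [87. -5.] [75. -5.] [16. -7.]
[279 197] [91. 21.] [79. 20.] [19. 17.]
[276 203] [66. 26.] [55. 25.] [-4. 22.]
[264 203] [66. 52.] [54. 51.] [-4. 45.]
[264 213] [26. 49.] [15. 48.] [-41.  43.]
[293 212] [ 30. -10.] [ 19. -11.] [-37. -12.]
(360, 480, 3)
scene 708.0
[392 217] [42. 56.] [38. 50.] [18. 18.]
[408 238] [ 42. -11.] [ 38. -17.] [ 18. -46.]
[428 230] [90. -8.] [ 86. -14.] [ 64. -43.]
[442 221] [130.   3.] [125.  -3.] [102. -32.]
[434 212] [129.  33.] [124.  27.] [101.  -3.]
[423 216] [102.  32.] [97. 26.] [75. -5.]
[423 213] [107.  40.] [102.  34.] [80.  3.]
[418 210] [102.  52.] [97. 46.] [75. 15.]
[413 211] [91. 54.] [86. 48.] [64. 16.]
[411 215] [81. 45.] [76. 39.] [55.  8.]
[413 217] [82. 38.] [77. 32.] [56.  1.]
[411 220] [73. 32.] [69. 26.] [48. -5.]
[413 221] [76. 28.] [71. 22.] [50. -9.]
[412 225] [68. 18.] [64. 12.] [ 43. -18.]
[400 214] [61. 57.] [57. 51.] [37. 19.]
(420, 690, 3)
(600, 531, 3)
```

View pics/z.png

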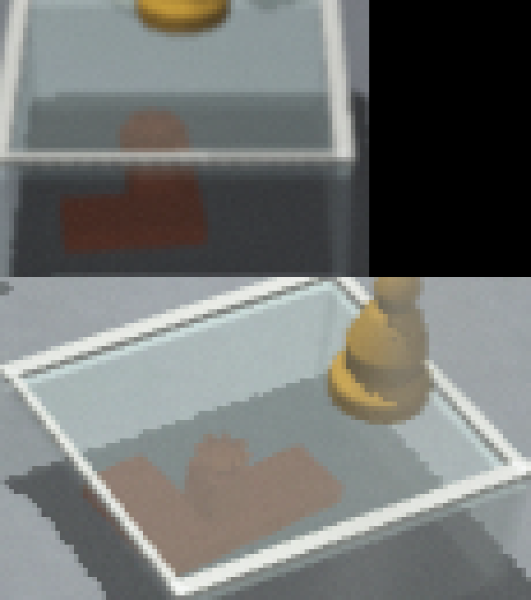

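Both cameras see the ornament through the clear stand, with its knob at about 68 mm inside the mouth and y about +6 mm, turned a few degrees. I'll line the rod up outside the mouth, on the -y side.

```bash
cat >> h.py <<'E'
th=np.radians(75.2);EX=np.array([np.cos(th),np.sin(th)]);EY=np.array([-EX[1],EX[0]]);MO=np.array([.5615,.147])
def W(x,y): return MO+EX*x/1000+EY*y/1000   # mouth frame mm -> world
def M(w): v=(np.array(w)[:2]-MO)*1000; return np.array([v@EX,v@EY])
E
python3 -c "
from h import *
go((*W(-195,-48),.087),75.2)"
```

```text
[[1.2, 0.48, -0.07], [-0.01, -0.0, 1.0]]
[[1.21, 0.46, -0.07], [-0.01, -0.0, 1.0]]
[[1.22, 0.44, -0.07], [-0.01, -0.0, 1.0]]
[[1.23, 0.42, -0.07], [-0.01, -0.0, 1.0]]
[[1.23, 0.4, -0.07], [-0.01, -0.0, 1.0]]
[[1.24, 0.37, -0.07], [-0.01, -0.0, 1.0]]
[[1.25, 0.35, -0.07], [-0.01, -0.0, 1.0]]
[[1.25, 0.33, -0.07], [-0.01, -0.0, 1.0]]
[[1.26, 0.31, -0.07], [-0.01, -0.0, 1.0]]
[[1.26, 0.29, -0.07], [-0.01, -0.0, 1.0]]
step mm 12.964115043555147 q [-0.4908  0.4072  1.8129 -0.      0.9227 -0.4065] t 3.15 yaw now 85.17372057494612
```

Call:
drive_tool:
  plan:
    - [[0,0,-0.7],[0,0,0]]
    - [[1.3,0.5,0],[0,0,1.1]]
    - [[1.35,0.5,0],[0,0,1.1]]
    - [[1.35,0.5,0],[0,0,1.1]]
    - [[1.35,0.45,0],[0,0,1.1]]
    - [[1.35,0.45,0],[0,0,1.1]]
    - [[1.4,0.4,0],[0,0,1.1]]
    - [[1.4,0.35,0],[0,0,1.1]]
    - [[1.4,0.35,0],[0,0,1.1]]
    - [[1.4,0.35,0],[0,0,1.2]]

```text
t: 4.15
eef_pos: [0.5583, -0.0538, 0.0873]
eef_rot: [-2.49, -1.915, 0.001]
wrist_force: [0.8, 0.5, -1.2]
width: 0.22
grip_force: 59.9
```

```bash
python3 - <<'E'
from h import *
viewer.camera("wrist")
a=pose();R=a[1].as_matrix();print(a[0],M(a[0]),np.degrees(np.arctan2(R[1,0],R[0,0])),a[2]["t"])
hb=a[0]+R@[.175,0,0];tip=a[0]+R@[.175,-.036,0];hb[2]=tip[2]=.022
I=[]
for n in("side","scene"):
    im,d,p=cam(n);np.savez(n+"1.npz",im=im,d=d,**p)
    q=proj(p,[hb,tip]);print(n,q)
    c=q.mean(0).astype(int);b=im[max(0,c[1]-50):c[1]+50,c[0]-65:c[0]+65].copy();o=c-[65,50]
    for u in q: cv2.circle(b,tuple((u-o).astype(int)),1,(0,0,255),-1)
    I.append(cv2.resize(b,(650,500)[:2],interpolation=cv2.INTER_NEAREST)[:, :390] if 0 else cv2.resize(b,(390,300),interpolation=cv2.INTER_NEAREST)); print(o)
cv2.imwrite("pics/hk.png",np.hstack(I))
E
```

```text
[ 0.5593 -0.0521  0.0876] [-193.1131  -48.7123] 75.15059453371005 4.2
side [[311.9778 216.9616]
 [293.6446 216.8742]]
[237 166]
scene [[390.8713 252.9031]
 [382.2188 240.6448]]
[321 196]
```

View pics/hk.png

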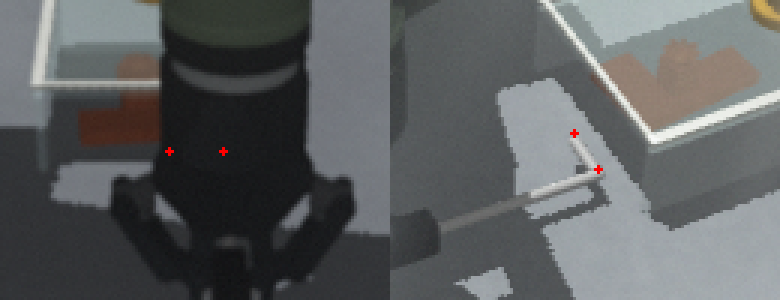

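The rod's hook lies where predicted (scene crop (598,172)), outside the mouth on its -y side. Now I push in.

Call:
drive_tool:
  plan:
    - [[1.2,0,0],[0,0,0]]
    - [[1.2,0,0],[0,0,0]]
    - [[1.2,0,0],[0,0,0]]
    - [[1.2,0,0],[0,0,0]]
    - [[1.2,0,0],[0,0,0]]
    - [[1.2,0,0],[0,0,0]]
    - [[1.2,0,0],[0,0,0]]
    - [[1.2,0,0],[0,0,0]]
    - [[1.2,0,0],[0,0,0]]
    - [[1.0,0,0],[0,0,0]]

```text
t: 5.3
eef_pos: [0.5889, 0.0607, 0.0874]
eef_rot: [-2.489, -1.917, -0.0]
wrist_force: [0.1, -0.6, -0.9]
width: 0.221
grip_force: 59.9
```

```bash
python3 - <<'E'
from h import *
im,d,p=cam("scene");a=pose();R=a[1].as_matrix();print(a[0],M(a[0]),np.degrees(np.arctan2(R[1,0],R[0,0])),a[2]["wrist_force"])
b=im[170:260,350:500];cv2.imwrite("pics/in.png",cv2.resize(b,None,fx=5,fy=5,interpolation=cv2.INTER_CUBIC))
hb=a[0]+R@[.175,0,0];tip=a[0]+R@[.175,-.036,0];hb[2]=tip[2]=.023;print((proj(p,[hb,tip])-[350,170])*5)
E
```

```text
[0.5892 0.0619 0.0875] [-75.1793 -48.5402] 75.2326647814079 [-0.6143  0.919  -0.257 ]
[[469.3654 322.9075]
 [422.0944 264.9555]]
```

View pics/in.png

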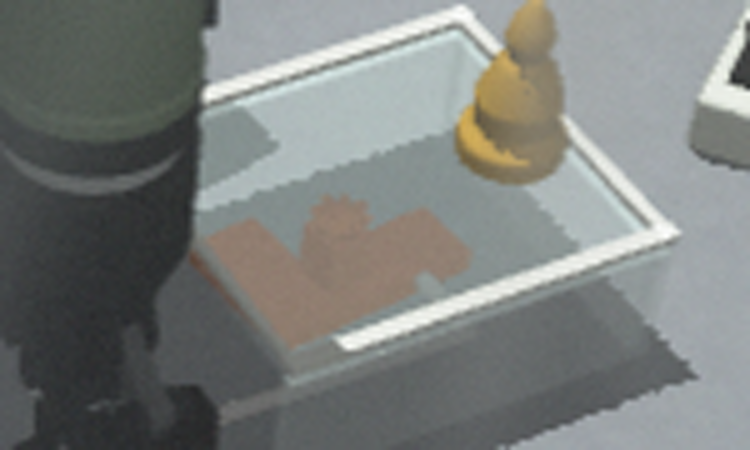

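The hook's tip shows at crop (425,280), past the knob and clear of it. I shift towards +y, then begin to draw out.

Call:
drive_tool:
  plan:
    - [[0,-0.8,0],[0,0,0]]
    - [[0,-0.8,0],[0,0,0]]
    - [[0,-0.8,0],[0,0,0]]
    - [[0,-0.8,0],[0,0,0]]
    - [[0,-0.5,0],[0,0,0]]
    - [[-0.5,0,0],[0,0,0]]
    - [[-0.5,0,0],[0,0,0]]
    - [[-0.8,0,0],[0,0,0]]
    - [[-0.8,0,0],[0,0,0]]
    - [[-0.8,0,0],[0,0,0]]

```text
t: 6.35
eef_pos: [0.5442, 0.0353, 0.0874]
eef_rot: [2.49, 1.915, 0.0]
wrist_force: [0.1, 0.3, -1.1]
width: 0.219
grip_force: 59.9
```

```bash
python3 - <<'E'
from h import *
im,d,p=cam("scene");a=pose();R=a[1].as_matrix();print(a[0],M(a[0]),np.degrees(np.arctan2(R[1,0],R[0,0])),a[2]["wrist_force"])
b=im[170:260,350:500];cv2.imwrite("pics/in2.png",cv2.resize(b,None,fx=5,fy=5,interpolation=cv2.INTER_CUBIC))
E
```

```text
[0.5439 0.0343 0.0873] [-113.5021  -11.7468] 75.11312338733586 [-1.392  -0.038  -0.5256]
```

View pics/in2.png

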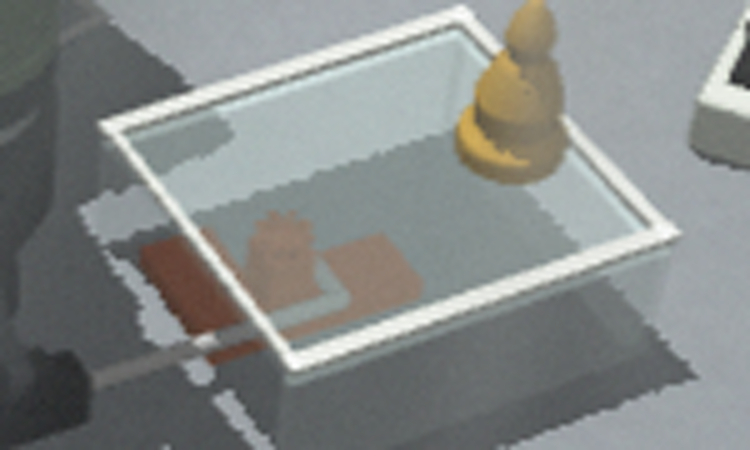

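The hook sits right behind the knob (crop (330,285)) and the ornament has begun to come out. I keep drawing.

Call:
drive_tool:
  plan:
    - [[-1.2,0,0],[0,0,0]]
    - [[-1.6,0,0],[0,0,0]]
    - [[-1.7,0,0],[0,0,0]]
    - [[-1.7,0,0],[0,0,0]]
    - [[-1.7,0,0],[0,0,0]]
    - [[-1.7,0,0],[0,0,0]]
    - [[-1.6,0,0],[0,0,0]]
    - [[-1.5,0,0],[0,0,0]]
    - [[-1.2,0,0],[0,0,0]]
    - [[-0.8,0,0],[0,0,0]]

```text
t: 7.4
eef_pos: [0.5061, -0.1071, 0.0874]
eef_rot: [-2.49, -1.915, 0.0]
wrist_force: [0.1, 1.2, -1.4]
width: 0.224
grip_force: 59.8
```

```bash
python3 - <<'E'
from h import *
im,d,p=cam("scene");a=pose();R=a[1].as_matrix();print(a[0],M(a[0]),np.degrees(np.arctan2(R[1,0],R[0,0])),a[2]["wrist_force"])
cv2.imwrite("pics/out.png",im)
I=im.astype(int);m=((I[...,2]-I[...,0]>30)&(I[...,2]<200)).astype(np.uint8);m[:,480:]=0
n,l,st,c=cv2.connectedComponentsWithStats(m)
for k in range(1,n):
    if st[k,4]>150: print(st[k],c[k],M(ray(p,c[k],.01)[0]),ray(p,c[k],.01))
    if st[k,4]>150 and st[k,0]>210 and st[k,1]>200:
        cs=cv2.findContours((l==k).astype(np.uint8),0,1)[0][0]
        for q in cv2.approxPolyDP(cs,2,True)[:,0]: print(q,M(ray(p,q,.01)[0]))
# cups rims
print("cups", ray(p,[(339,366),(425,317)],.062)[:,:2])
E
```

```text
[ 0.5061 -0.1079  0.0874] [-260.5852  -11.5434] 75.10545217877181 [-0.4123 -1.2942 -0.7298]
[ 269    0   82   44 2426] [303.1224  15.5775] [214.71   966.0498] [[-0.3177  0.6014  0.01  ]]
[360   0  51  26 679] [392.3976   8.137 ] [489.806  895.0137] [[-0.1787  0.8492  0.01  ]]
[463   0  17  31 318] [472.5314  12.9623] [699.2199 761.1294] [[0.0042 1.0174 0.01  ]]
[ 336   30   84   51 2375] [376.4935  53.9091] [313.5375 659.7684] [[0.0037 0.6187 0.01  ]]
[466  95  14  29 169] [472.1065 111.8817] [398.6958 304.3012] [[0.3691 0.6102 0.01  ]]
[441 169  19  37 358] [451.243  189.5587] [194.6726  73.3838] [[0.5403 0.354  0.01  ]]
[327 233  20  23 203] [338.4975 243.8276] [-94.8267  24.7097] [[0.5134 0.0616 0.01  ]]
[341 233] [-77.6453  50.1931]
[334 235] [-92.8235  50.778 ]
[333 239] [-99.2612  41.3474]
[342 242] [-86.3968  26.455 ]
[334 243] [-102.0039   30.4186]
[338 252] [-104.932     4.9379]
[336 254] [-110.7007    1.6677]
[330 248] [-114.7946   21.1639]
[327 250] [-122.3577   18.6219]
[330 255] [-122.4377    4.005 ]
[346 250] [-88.4113   3.4337]
[343 244] [-86.9053  20.6444]
[344 235] [-74.532   42.5822]
[331 237  38  26 281] [355.6762 247.6192] [-68.3439   1.5089] [[0.5426 0.0813 0.01  ]]
[368 245] [-43.0856  -1.9752]
[362 237] [-44.1115  22.7791]
[348 241] [-74.3681  24.1022]
[352 249] [-76.5382   1.0781]
[359 250] [-65.2039  -6.9497]
[331 261] [-127.1002  -11.1922]
[367 251] [-52.128  -15.7462]
[136 307  40  59 686] [154.6735 334.0933] [-476.6271  -43.0985] [[ 0.4814 -0.3248  0.01  ]]
[147 367  52  22 237] [173.0169 378.0042] [-468.5842 -142.218 ] [[ 0.5793 -0.3424  0.01  ]]
cups [[ 0.7566 -0.1375]
 [ 0.7726  0.034 ]]
```

The ornament is out: its base's back edge is 43 mm in front of the mouth. Now I unhook, move the rod aside and lay it down.

Call:
drive_tool:
  plan:
    - [[0.8,0,0],[0,0,0]]
    - [[0.7,0,0],[0,0,0]]
    - [[0,1.2,0],[0,0,0]]
    - [[0,1.5,0],[0,0,0]]
    - [[0,1.5,0],[0,0,0]]
    - [[0,1.5,0],[0,0,0]]
    - [[0,1.4,0],[0,0,0]]
    - [[0,0.6,0.3],[0,0,0]]
    - [[0,0,0.4],[0,0,0]]
    - [[0,0,0.2],[0,0,0]]

```text
t: 8.45
eef_pos: [0.586, -0.111, 0.0798]
eef_rot: [2.488, 1.916, 0.002]
wrist_force: [-2.6, 1.7, 17.5]
width: 0.219
grip_force: 62.1
```

Call:
drive_tool:
  plan:
    - [[0,0,0.05],[0,0,0]]
    - [[0,0,0.05],[0,0,0]]
    - [[0,0,0],[0,0,0]]
    - [[0,0,0],[0,0,0]]
    - [[0,0,0],[0,0,0]]
    - [[0,0,0],[0,0,0]]
    - [[0,0,0],[0,0,0]]
    - [[0,0,0],[0,0,0]]
    - [[0,0,0],[0,0,0]]
    - [[0,0,0],[0,0,0]]

```text
t: 9.45
eef_pos: [0.5859, -0.111, 0.0798]
eef_rot: [2.487, 1.915, 0.003]
wrist_force: [-1.8, 1.1, 9.8]
width: 0.22
grip_force: 61.5
```

Call:
drive_tool:
  plan:
    - [[0,0,0],[0,0,0]]
    - [[0,0,0],[0,0,0]]
    - [[0,0,0],[0,0,0]]
    - [[0,0,0],[0,0,0]]
    - [[0,0,0],[0,0,0]]
    - [[0,0,-0.5],[0,0,0]]
    - [[0,0,-2.5],[0,0,0]]
    - [[0,0,-4],[0,0,0]]
    - [[0,0,-4],[0,0,0]]
    - [[0,0,-3.5],[0,0,0]]
  claw: 5

```text
t: 10.45
eef_pos: [0.5851, -0.1113, 0.2248]
eef_rot: [2.489, 1.915, 0.001]
wrist_force: [0.6, 0.6, -0.3]
width: 0.583
grip_force: 0.0
```

```bash
python3 -c "
from h import *
viewer.camera('wrist');print(pose()[0]);go((*W(-103,3),.235),75.2)"
```

```text
[ 0.5884 -0.1122  0.232 ]
[[1.41, -0.95, -0.04], [0.08, 0.01, -0.0]]
[[1.41, -0.95, -0.04], [0.08, 0.01, -0.0]]
[[1.41, -0.95, -0.04], [0.08, 0.01, -0.0]]
[[1.41, -0.95, -0.04], [0.08, 0.01, -0.0]]
[[1.41, -0.95, -0.04], [0.08, 0.01, -0.0]]
[[1.41, -0.95, -0.04], [0.08, 0.01, -0.0]]
[[1.41, -0.95, -0.04], [0.08, 0.01, -0.0]]
[[1.41, -0.95, -0.03], [0.08, 0.01, -0.0]]
[[1.41, -0.95, -0.03], [0.08, 0.01, -0.0]]
[[1.41, -0.95, -0.03], [0.08, 0.01, -0.0]]
step mm 16.998660388050794 q [-0.3329  0.3158  1.5602  0.      1.2522 -0.0743] t 10.5 yaw now 75.18175828266666
```

Call:
drive_tool:
  plan:
    - [[1.8,-1.2,0],[0,0,0]]
    - [[1.8,-1.2,0],[0,0,0]]
    - [[1.8,-1.2,0],[0,0,0]]
    - [[1.8,-1.2,0],[0,0,0]]
    - [[1.8,-1.2,0],[0,0,0]]
    - [[1.8,-1.2,0],[0,0,0]]
    - [[1.8,-1.2,0],[0,0,0]]
    - [[1.5,-1.1,0],[0,0,0]]
    - [[0,0,0],[0,0,0]]
    - [[0,0,0],[0,0,0]]
  claw: 6

```text
t: 11.5
eef_pos: [0.5284, 0.05, 0.2217]
eef_rot: [-2.488, -1.918, 0.002]
wrist_force: [-0.2, 0.6, 0.2]
width: 0.7
grip_force: 0.0
```

```bash
python3 - <<'E'
from h import *
im,d,p=cam("wrist");a=pose();print(a[0],M(a[0]),a[2]["t"]);cv2.imwrite("pics/w2.png",im);np.savez("w2.npz",im=im,d=d,**p)
I=im.astype(int);m=((I[...,2]-I[...,0]>30)).astype(np.uint8)
n,l,st,c=cv2.connectedComponentsWithStats(m)
for k in range(1,n):
    if st[k,4]>400:
        print(st[k],ray(p,c[k],.01))
        cs=max(cv2.findContours((l==k).astype(np.uint8),0,1)[0],key=cv2.contourArea)
        for q in cv2.approxPolyDP(cs,4,True)[:,0]: print(q,I[q[1],q[0]],M(ray(p,q,.01)[0]),M(ray(p,q,.047)[0]))
E
```

```text
[0.5288 0.0495 0.2219] [-102.6514    6.7436] 11.55
[ 253  141   91  133 7977] [[0.5214 0.0568 0.01  ]]
[297 141] [ 58  69 104] [-44.6228  23.1074] [-41.4004  20.924 ]
[297 228] [ 63  74 107] [-105.7739   24.1793] [-94.5358  21.8554]
[255 229] [56 63 91] [-106.5809   54.4774] [-95.2371  48.182 ]
[254 271] [164 168 198] [-139.3668   56.8703] [-123.7254   50.2612]
[339 273] [135 146 204] [-140.8697   -6.6109] [-125.0313   -4.8989]
[343 141] [ 65  71 100] [-44.5707  -7.8424] [-41.3551  -5.969 ]
```

View pics/w2.png

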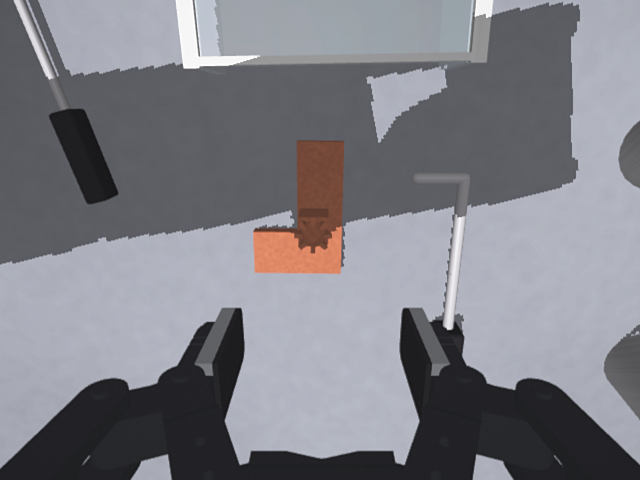

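The wrist view shows the ornament clear of the stand: base corners (297,141), (343,141), (339,273) and (254,271), knob at (313,232). Its size comes out at 95.5×63.5 mm, as it must. The rod lies flat on the right at (455,250). Now I descend on the knob and grip it.

Call:
drive_tool:
  plan:
    - [[0.1,-0.3,0],[0,0,0.7]]
    - [[0.1,-0.27,1.5],[0,0,0]]
    - [[0,0,2.0],[0,0,0]]
    - [[0,0,2.0],[0,0,0]]
    - [[0,0,2.0],[0,0,0]]
    - [[0,0,2.0],[0,0,0]]
    - [[0,0,2.0],[0,0,0]]
    - [[0,0,1.5],[0,0,0]]
    - [[0,0,0.4],[0,0,0]]
    - [[0,0,0],[0,0,0]]

```text
t: 12.55
eef_pos: [0.5237, 0.0525, 0.0878]
eef_rot: [-2.501, -1.899, 0.002]
wrist_force: [-0.3, 0.8, -0.3]
width: 0.702
grip_force: 0.0
```

Call:
drive_tool:
  plan:
    - [[0,0,0],[0,0,0]]
    - [[0,0,0],[0,0,0]]
    - [[0,0,0],[0,0,0]]
    - [[0,0,0],[0,0,0]]
    - [[0,0,0],[0,0,0]]
    - [[0,0,0],[0,0,0]]
    - [[0,0,0],[0,0,0]]
    - [[0,0,0],[0,0,0]]
    - [[0,0,0],[0,0,0]]
    - [[0,0,0],[0,0,0]]
  claw: 0

```text
t: 13.55
eef_pos: [0.5251, 0.0529, 0.0896]
eef_rot: [2.5, 1.9, 0.003]
wrist_force: [-0.8, -0.4, 6.9]
width: 0.222
grip_force: 61.8
```

```bash
python3 - <<'E'
from h import *
a=pose();R=a[1].as_matrix();print(a[0],M(a[0]),np.degrees(np.arctan2(R[1,0],R[0,0])),a[2]["width"],a[2]["qpos"])
# tray rim mask in first wrist view, outer edges at z=.013
P=np.load("w1.npz");I=P["im"].astype(int)
hsv=cv2.cvtColor(P["im"],cv2.COLOR_BGR2HSV)
m=((I[...,2]-I[...,0]>40)).astype(np.uint8);m[:325]=0
cs=max(cv2.findContours(m,0,1)[0],key=cv2.contourArea)
for q in cv2.approxPolyDP(cs,4,True)[:,0]: print(q,ray(P,q,.013)[0,:2])
E
```

```text
[0.5251 0.0529 0.0896] [-100.3212   11.1866] 74.47078355172296 0.22194435590481834 [-0.0637  0.3884  1.8137 -0.      0.9373  0.2073]
[269 340] [ 0.4446 -0.2644]
[262 417] [ 0.4236 -0.3452]
[304 420] [ 0.4621 -0.354 ]
[303 434] [ 0.4587 -0.3702]
[310 432] [ 0.4656 -0.3687]
[312 438] [ 0.4665 -0.3761]
[316 433] [ 0.4711 -0.3707]
[324 436] [ 0.4782 -0.3753]
[327 423] [ 0.483  -0.3604]
[415 432] [ 0.5646 -0.3822]
[419 419] [ 0.5693 -0.3674]
[398 352] [ 0.5552 -0.2917]
```

Call:
drive_tool:
  plan:
    - [[0,0,-0.5],[0,0,0]]
    - [[0,0,-2],[0,0,0]]
    - [[0,0,-3],[0,0,0]]
    - [[0,0,-3],[0,0,0]]
    - [[0,0,-2.5],[0,0,0]]
    - [[-2,0,-2],[0,0,0]]
    - [[-4,0,0],[0,0,0]]
    - [[-4,0,0],[0,0,0]]
    - [[-4,0,0],[0,0,0]]
    - [[-4,0,0],[0,0,0]]

```text
t: 14.55
eef_pos: [0.4746, -0.1214, 0.2179]
eef_rot: [-2.5, -1.901, 0.001]
wrist_force: [0.5, 0.4, -0.9]
width: 0.219
grip_force: 60.9
```

```bash
python3 -c "
from h import *
viewer.camera('wrist');viewer.camera('wrist');print(pose()[0],pose()[2]['width']);go((.483,-.406,.22),74.7)"
```

```text
[ 0.4744 -0.1242  0.218 ] 0.21793939238759058
[[-2.69, 0.85, -0.02], [-0.01, 0.01, -0.05]]
[[-2.69, 0.85, -0.02], [-0.01, 0.01, -0.05]]
[[-2.69, 0.85, -0.02], [-0.01, 0.01, -0.05]]
[[-2.69, 0.84, -0.02], [-0.01, 0.01, -0.05]]
[[-2.69, 0.84, -0.02], [-0.01, 0.01, -0.05]]
[[-2.69, 0.84, -0.02], [-0.01, 0.01, -0.05]]
[[-2.69, 0.84, -0.02], [-0.01, 0.01, -0.05]]
[[-2.69, 0.83, -0.02], [-0.01, 0.01, -0.05]]
[[-2.69, 0.83, -0.02], [-0.01, 0.01, -0.05]]
[[-2.69, 0.83, -0.02], [-0.01, 0.01, -0.05]]
step mm 28.194376331471613 q [-0.4318  0.1192  1.8324 -0.0022  1.1906 -0.1544] t 14.65 yaw now 74.15483977955627
```

Call:
drive_tool:
  plan:
    - [[-3.0,1.0,0],[0,0,0]]
    - [[-3.4,1.1,0],[0,0,0]]
    - [[-3.4,1.1,0],[0,0,0]]
    - [[-3.4,1.1,0],[0,0,0]]
    - [[-3.4,1.1,0],[0,0,0]]
    - [[-3.4,1.1,0],[0,0,0]]
    - [[-3.4,1.0,0],[0,0,0]]
    - [[-3.4,0.9,0],[0,0,0]]
    - [[0,0,0],[0,0,0]]
    - [[0,0,0],[0,0,0]]

```text
t: 15.65
eef_pos: [0.4848, -0.4008, 0.2173]
eef_rot: [-2.5, -1.898, -0.001]
wrist_force: [0.4, 0.4, -1.3]
width: 0.22
grip_force: 60.8
```

```bash
python3 - <<'E'
from h import *
viewer.camera('wrist')
im,d,p=cam("wrist");a=pose();R=a[1].as_matrix();print(a[0],np.degrees(np.arctan2(R[1,0],R[0,0])),a[2]["t"],a[2]["width"])
cv2.imwrite("pics/w3.png",im);np.savez("w3.npz",im=im,d=d,pos=a[0],R0=R,**p)
I=im.astype(int);m=((I[...,2]-I[...,0]>25)).astype(np.uint8)
n,l,st,c=cv2.connectedComponentsWithStats(m)
for k in range(1,n):
    if st[k,4]>400:
        print(st[k],c[k])
        cs=max(cv2.findContours((l==k).astype(np.uint8),0,1)[0],key=cv2.contourArea)
        print("rect@.013",cv2.minAreaRect(ray(p,cs[:,0],.013)[:,:2].astype(np.float32)))
        for q in cv2.approxPolyDP(cs,4,True)[:,0]: print(q,I[q[1],q[0]],ray(p,q,.013)[0,:2])
E
```

```text
[ 0.485  -0.3996  0.2175] 74.52100253463108 15.75 0.21990299868706722
[  197    32   244   364 48066] [322.4735 158.1081]
rect@.013 ((0.4829811751842499, -0.40986549854278564), (0.26459482312202454, 0.14880920946598053), 75.45633697509766)
[440  32] [172 185 210] [ 0.5875 -0.3005]
[197  37] [174 199 227] [ 0.4447 -0.2638]
[210 174] [182 195 217] [ 0.4231 -0.3443]
[291 175] [ 87  93 113] [ 0.4754 -0.3595]
[292 300] [ 72  78 101] [ 0.4491 -0.4489]
[298 302] [43 54 85] [ 0.453  -0.4517]
[294 395] [ 77  84 112] [ 0.426  -0.5311]
[350 394] [36 40 63] [ 0.47   -0.5422]
[345 302] [44 57 89] [ 0.4868 -0.461 ]
[363 300] [ 58  71 109] [ 0.5001 -0.463 ]
[370 313] [ 63  72 102] [ 0.5026 -0.4749]
[375 178] [63 69 95] [ 0.5294 -0.3765]
[309 174] [155 162 181] [ 0.4873 -0.3621]
[431 170] [ 94 111 131] [ 0.5668 -0.3813]
[ 216  320   43   56 1694] [234.5207 343.7084]
rect@.013 ((0.39697638154029846, -0.4775238335132599), (0.04944896697998047, 0.03287440910935402), 74.40631103515625)
[258 320] [ 78  85 108] [ 0.4195 -0.4581]
[222 321] [47 57 87] [ 0.3929 -0.4517]
[216 332] [135 141 180] [ 0.3852 -0.4594]
[220 375] [ 99 103 132] [ 0.3748 -0.497 ]
[236 371] [43 47 70] [ 0.3883 -0.4968]
[249 355] [49 58 93] [ 0.403  -0.4856]
```

View pics/w3.png

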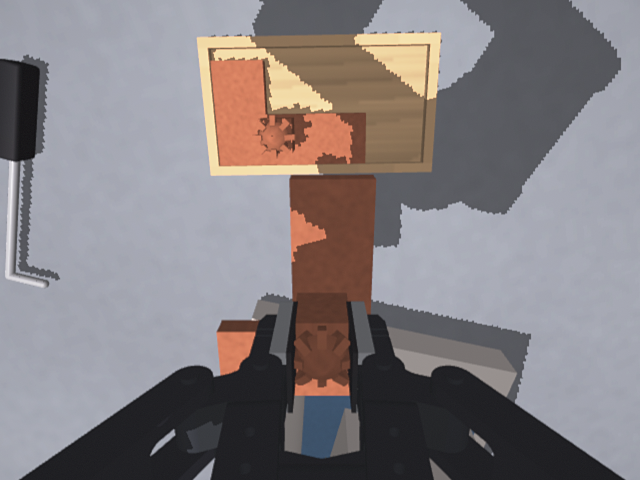

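The wrist view shows the tray (corners (197,37), (440,32), (431,170), (210,174)) with the twin inside, its knob at (275,133). The held ornament's far edge runs from (291,175) to (375,178). Next I compute the final offset.

```bash
python3 - <<'E'
from h import *
P=np.load("w3.npz");R=P["R0"];pos=P["pos"]
w=ray(P,[(291,176),(376,178)],.138);print("held far edge in tool",(w-pos)@R)
C=np.array([.5055,-.3225]);y=np.radians(-14.5);ex=np.array([np.cos(y),np.sin(y)]);ey=np.array([-ex[1],ex[0]])
T=lambda q,z:np.array([[ (v[:2]-C)@ex,(v[:2]-C)@ey] for v in ray(P,q,z)])*1000
print("tray corners",T([(197,35),(440,32),(431,171),(210,174)],.013))
# twin terracotta vs wood: hue/saturation
hsv=cv2.cvtColor(P["im"],cv2.COLOR_BGR2HSV);m=((hsv[...,0]<10)&(hsv[...,1]>90)).astype(np.uint8);m[170:]=0;m[:,:200]=0
m=cv2.morphologyEx(m,cv2.MORPH_OPEN,np.ones((3,3)))
cs=max(cv2.findContours(m,0,1)[0],key=cv2.contourArea);ap=cv2.approxPolyDP(cs,3,True)[:,0]
for q,v in zip(ap,T(ap,.015)): print(q,v)
k=C+.027*ex+.015*ey;print("target",k)
E
```

```text
held far edge in tool [[ 0.0562 -0.0103  0.0796]
 [ 0.0555  0.021   0.0795]]
tray corners [[-73.4672  42.6904]
 [ 73.9089  41.7871]
 [ 74.116  -42.2359]
 [-74.2946 -41.7396]]
[211  61] [-65.957   27.8517]
[220 165] [-66.4937 -35.5765]
[364 162] [ 28.9143 -35.2211]
[365 113] [29.0683 -4.2726]
[268 115] [-32.8167  -4.4359]
[262  60] [-34.6088  27.8768]
target [ 0.5354 -0.3147]
```

```bash
python3 -c "
from h import *
go((.5326,-.3176,.19),165.5,12)"
```

```text
[[0.76, 0.2, 0.23], [0.0, -0.01, -7.58]]
[[0.73, 0.3, 0.23], [0.0, -0.01, -7.58]]
[[0.68, 0.39, 0.23], [0.0, -0.01, -7.58]]
[[0.63, 0.48, 0.23], [0.0, -0.01, -7.58]]
[[0.56, 0.56, 0.23], [0.0, -0.01, -7.58]]
[[0.48, 0.63, 0.23], [0.0, -0.01, -7.58]]
[[0.39, 0.69, 0.23], [0.0, -0.01, -7.58]]
[[0.3, 0.73, 0.23], [0.0, -0.01, -7.58]]
[[0.2, 0.76, 0.23], [0.0, -0.01, -7.58]]
[[0.1, 0.78, 0.23], [0.0, -0.01, -7.58]]
[[-0.01, 0.79, 0.23], [0.0, -0.01, -7.58]]
[[-0.11, 0.78, 0.23], [0.0, -0.01, -7.58]]
step mm 8.22322418203146 q [-0.8269  0.3965  1.4832  0.0006  1.2644 -0.557 ] t 15.75 yaw now 74.52100253463108
```

Call:
drive_tool:
  plan:
    - [[0.76,0.2,0.2],[0,0,-7.6]]
    - [[0.73,0.3,0.2],[0,0,-7.6]]
    - [[0.68,0.4,0.2],[0,0,-7.6]]
    - [[0.63,0.5,0.2],[0,0,-7.6]]
    - [[0.56,0.56,0.2],[0,0,-7.6]]
    - [[0.48,0.63,0.2],[0,0,-7.6]]
    - [[0.4,0.7,0.2],[0,0,-7.6]]
    - [[0.3,0.73,0.2],[0,0,-7.6]]
    - [[0.2,0.76,0.2],[0,0,-7.6]]
    - [[0.1,0.78,0.2],[0,0,-7.6]]

```text
t: 16.75
eef_pos: [0.5252, -0.3305, 0.1982]
eef_rot: [-0.789, -3.04, -0.001]
wrist_force: [0.3, 0.2, -0.9]
width: 0.212
grip_force: 60.8
```

Call:
drive_tool:
  plan:
    - [[0,0.8,0.2],[0,0,-7.6]]
    - [[-0.1,0.78,0.2],[0,0,-7.4]]
    - [[0,0,0],[0,0,0]]
    - [[0,0,0],[0,0,0]]
    - [[0,0,0],[0,0,0]]
    - [[0,0,0],[0,0,0]]
    - [[0,0,0],[0,0,0]]
    - [[0,0,0],[0,0,0]]
    - [[0,0,0],[0,0,0]]
    - [[0,0,0],[0,0,0]]

```text
t: 17.75
eef_pos: [0.5327, -0.3191, 0.1944]
eef_rot: [-0.398, -3.116, -0.0]
wrist_force: [0.2, -0.2, -1.5]
width: 0.22
grip_force: 60.8
```

```bash
python3 - <<'E'
from h import *
im,d,p=cam("wrist");np.savez("w4.npz",im=im,**p)
go((.5326,-.3176,.12),165.5,8);a=pose();print(a[0])
E
```

```text
[[0.01, 0.02, 0.93], [0.0, 0.0, -0.01]]
[[0.01, 0.02, 0.93], [0.0, 0.0, -0.01]]
[[0.01, 0.02, 0.93], [0.0, 0.0, -0.01]]
[[0.01, 0.02, 0.93], [0.0, 0.0, -0.01]]
[[0.01, 0.02, 0.93], [0.0, 0.0, -0.01]]
[[0.01, 0.02, 0.93], [0.0, 0.0, -0.01]]
[[0.01, 0.02, 0.93], [0.0, 0.0, -0.01]]
[[0.01, 0.02, 0.93], [0.0, 0.0, -0.01]]
step mm 9.297283026243237 q [-0.6789  0.4064  1.5217  0.      1.2135 -1.9959] t 17.8 yaw now 165.45347335888042
[ 0.5328 -0.3191  0.1944]
```

Call:
drive_tool:
  plan:
    - [[0.05,0.14,1.0],[0,0,0]]
    - [[0,0,1.3],[0,0,0]]
    - [[0,0,1.3],[0,0,0]]
    - [[0,0,1.3],[0,0,0]]
    - [[0,0,1.3],[0,0,0]]
    - [[0,0,1.0],[0,0,0]]
    - [[0,0,0.8],[0,0,0]]
    - [[0,0,0],[0,0,0]]
    - [[0,0,0],[0,0,0]]
    - [[0,0,0],[0,0,0]]

```text
t: 18.8
eef_pos: [0.5332, -0.3179, 0.1153]
eef_rot: [0.397, 3.115, -0.001]
wrist_force: [-0.7, -0.2, -1.9]
width: 0.217
grip_force: 60.8
```

```bash
python3 - <<'E'
from h import *
im,d,p=cam("wrist");a=pose();R=a[1].as_matrix();print(a[0],a[2]["wrist_force"])
hsv=cv2.cvtColor(im,cv2.COLOR_BGR2HSV);m=((hsv[...,0]<10)&(hsv[...,1]>90)).astype(np.uint8)
m=cv2.morphologyEx(m,cv2.MORPH_OPEN,np.ones((3,3)))
zt=a[0][2]-.0796
for cs in cv2.findContours(m,0,1)[0]:
    if cv2.contourArea(cs)>400:
        ap=cv2.approxPolyDP(cs,4,True)[:,0]
        print("--")
        for q in ap: print(q,"held(tool mm)",((ray(p,q,zt)[0]-a[0])@R*1000).round(1)[:2],"twin",((ray(p,q,.015)[0]-a[0])@R*1000).round(1)[:2])
E
```

```text
[ 0.5332 -0.318   0.1154] [-0.3499 -0.9258 -1.8865]
--
[257 321] held(tool mm) [ -4.9 -26.3] twin [-16.8 -30. ]
[222 321] held(tool mm) [ -4.9 -40.8] twin [-16.8 -46.5]
[217 332] held(tool mm) [-10.1 -43.3] twin [-22.7 -49.4]
[222 374] held(tool mm) [-30.9 -42.8] twin [-46.5 -48.8]
[236 370] held(tool mm) [-28.9 -36.6] twin [-44.1 -41.7]
[248 355] held(tool mm) [-21.3 -31. ] twin [-35.5 -35.3]
--
[291 175] held(tool mm) [ 55.8 -10.8] twin [ 52.3 -12.4]
[292 291] held(tool mm) [  8.9 -11.5] twin [ -1.1 -13.2]
[298 302] held(tool mm) [ 3.9 -9.2] twin [ -6.8 -10.5]
[295 394] held(tool mm) [-41.4 -11.3] twin [-58.4 -12.9]
[349 394] held(tool mm) [-41.4  12.6] twin [-58.3  14.3]
[346 302] held(tool mm) [ 3.9 10.4] twin [-6.7 11.8]
[363 300] held(tool mm) [ 4.9 17.3] twin [-5.7 19.6]
[370 314] held(tool mm) [-1.5 20.4] twin [-13.   23.1]
[375 179] held(tool mm) [54.3 20.1] twin [50.6 22.8]
--
[200  71] held(tool mm) [ 91.1 -40.9] twin [ 92.5 -46.6]
[210 185] held(tool mm) [ 52.  -40.9] twin [ 48.  -46.6]
[206 193] held(tool mm) [ 49.  -42.6] twin [ 44.6 -48.6]
[211 197] held(tool mm) [ 47.5 -40.9] twin [ 42.9 -46.6]
[219 295] held(tool mm) [  7.  -41.1] twin [ -3.2 -46.9]
[287 295] held(tool mm) [  7.1 -13.6] twin [ -3.2 -15.5]
[285 156] held(tool mm) [ 62.6 -12.8] twin [ 60.1 -14.7]
[361 155] held(tool mm) [63.  14.6] twin [60.5 16.6]
[364  72] held(tool mm) [90.8 14.8] twin [92.2 16.8]
```

Call:
drive_tool:
  plan:
    - [[0.1,0,0.3],[0,0,0]]
    - [[0,0,0.4],[0,0,0]]
    - [[0,0,0.4],[0,0,0]]
    - [[0,0,0.3],[0,0,0]]
    - [[0,0,0.2],[0,0,0]]
    - [[0,0,0.1],[0,0,0]]
    - [[0,0,0.1],[0,0,0]]
    - [[0,0,0.1],[0,0,0]]
    - [[0,0,0],[0,0,0]]
    - [[0,0,0],[0,0,0]]

```text
t: 19.85
eef_pos: [0.5317, -0.3173, 0.0955]
eef_rot: [0.397, 3.116, -0.0]
wrist_force: [-0.5, 1.3, -2.0]
width: 0.216
grip_force: 60.8
```

Call:
drive_tool:
  plan:
    - [[0,0,0.05],[0,0,0]]
    - [[0,0,0.05],[0,0,0]]
    - [[0,0,0],[0,0,0]]
    - [[0,0,0],[0,0,0]]
    - [[0,0,0],[0,0,0]]
    - [[0,0,0],[0,0,0]]
    - [[0,0,0],[0,0,0]]
    - [[0,0,0],[0,0,0]]
    - [[0,0,0],[0,0,0]]
    - [[0,0,0],[0,0,0]]

```text
t: 20.85
eef_pos: [0.5318, -0.3174, 0.0946]
eef_rot: [0.397, 3.116, -0.0]
wrist_force: [-0.8, 0.1, 2.9]
width: 0.214
grip_force: 61.4
```

Contact comes at exactly the expected height. Release and rise.

Call:
drive_tool:
  plan:
    - [[0,0,0],[0,0,0]]
    - [[0,0,0],[0,0,0]]
    - [[0,0,0],[0,0,0]]
    - [[0,0,0],[0,0,0]]
    - [[0,0,0],[0,0,0]]
    - [[0,0,-0.3],[0,0,0]]
    - [[0,0,-1.5],[0,0,0]]
    - [[0,0,-3],[0,0,0]]
    - [[0,0,-4],[0,0,0]]
    - [[0,0,-4],[0,0,0]]
  claw: 4.5

```text
t: 21.85
eef_pos: [0.5315, -0.3172, 0.2246]
eef_rot: [0.397, 3.116, -0.0]
wrist_force: [0.2, -0.2, 0.2]
width: 0.529
grip_force: 0.0
```

```bash
python3 - <<'E'
from h import *
viewer.camera("wrist");im,d,p=cam("wrist");a=pose();print(a[0],a[2]["width"],a[2]["t"])
cv2.imwrite("pics/w5.png",im)
C=np.array([.5055,-.3225]);y=np.radians(-14.5);ex=np.array([np.cos(y),np.sin(y)]);ey=np.array([-ex[1],ex[0]])
T=lambda q,z:np.array([[ (v[:2]-C)@ex,(v[:2]-C)@ey] for v in ray(p,q,z)])*1000
hsv=cv2.cvtColor(im,cv2.COLOR_BGR2HSV);m=((hsv[...,0]<10)&(hsv[...,1]>90)).astype(np.uint8)
m=cv2.morphologyEx(m,cv2.MORPH_OPEN,np.ones((3,3)))
for cs in cv2.findContours(m,0,1)[0]:
    if cv2.contourArea(cs)>400:
        ap=cv2.approxPolyDP(cs,4,True)[:,0];print("--")
        for q,v in zip(ap,T(ap,.015)):
            win=d[q[1]-2:q[1]+3,q[0]-2:q[0]+3]; print(q,v.round(1))
# height of the tops from depth, in tray frame
K=np.array(p["intrinsics"]);R=np.array(p["R"]);t=np.array(p["t"])
ys,xs=np.nonzero((m>0)&(d>0));X=((np.linalg.inv(K)@np.c_[xs,ys,np.ones(len(xs))].T)*d[ys,xs]).T
Wd=(X-t)@R;q=np.c_[(Wd[:,:2]-C)@ex,(Wd[:,:2]-C)@ey]*1000
for n,x0,x1,y0,y1 in (("new far",-25,-8,5,25),("new near",45,60,5,28),("new foot",40,60,-30,-10),("twin",-60,-42,-10,20),("twin arm",0,22,-32,-10)):
    s=(q[:,0]>x0)&(q[:,0]<x1)&(q[:,1]>y0)&(q[:,1]<y1);print(n,s.sum(),np.median(Wd[s,2])*1000 if s.any() else None)
E
```

```text
[ 0.5353 -0.32    0.2319] 0.5302736680727357 21.95
--
[353 133] [-30.4  30.6]
[309 134] [-29.7   0.5]
[310 219] [30.9  0.6]
[268 221] [ 32.5 -30.3]
[268 263] [ 65.8 -31.7]
[351 263] [65.6 31.5]
--
[350  77] [-65.9  27.7]
[254  77] [-65.9 -35.2]
[261 216] [ 28.7 -35.2]
[304 215] [27.8 -3.7]
[302 129] [-33.   -4.3]
[349 126] [-35.   27.7]
new far 709 15.77056459276533
new near 523 15.792055108113823
new foot 666 15.743772145831613
twin 1305 15.682170610966283
twin arm 922 15.715374882852545
```

Both bases lie flat (tops at 15.7 mm) and inside the floor's edges. The rod was seen lying flat, and the arm is clear of everything.

```bash
python3 -c "
from cell import job_done
print(job_done())"
```

```text
the job is handed in; nothing more can be done
None
```

The job is handed in at about 22 s of the allowed 72 s: the ornament was hooked out, the rod laid flat, and the ornament packed beside its twin with both bases flat on the tray floor. I moved neither the figure nor the cups, and no verdict came back when I handed it in.

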